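Index the rotary work holder and load the roller

TASK

Turn the rotary work holder by pushing one of its upright pegs or its rim until the empty V-cradle on it stands at the pointer on its base. Then take the roller from the rest on the bench and lay it (do not drop it) centrally in that cradle, so that it lies in both forks while the cradle still stands at the pointer. Leave the jar, the tape roll and the tin where they are.

Things in the scene. Friction and masses are not known exactly. Their poses are not given: they have to be found in the camera images.
- holder_base: Base of the rotary work holder, fixed to the bench: dark round plate, 196 mm across. Origin on the turntable's axis, at bench height; z up. Its index pointer, an upright dark block with a small steel tip, 26 mm wide and 37 mm high, stands just outside the turntable towards the base's own -x, 129 to 149 mm from the axis.
- table (a joint): Angle of the turntable about the base's z axis (rad), counterclockwise from above positive; no stops, whole turns (2 pi) give the same position. 0 = V-cradle at the pointer; starts between 0.8 and 5.5. It turns freely against slight friction (about 0.6 N at a peg) and stays where it is left.
- hub (a point): Middle of the turntable's top face, 30 mm above the bench; turns with it, its -x points to the V-cradle. Disc 240 mm across, rim 12 to 30 mm above the bench. At 60, 180 and 300 degrees from the V-cradle stand three steel drive pegs, 12 mm thick, 105 mm from the axis, tops 70 mm above the bench. At 120 and 240 degrees (counterclockwise) are a low round and a low square nest, not used.
- cradle (a point): Where the middle of the roller's axis lies when it rests in the turntable's V-cradle: 65 mm from the hub, 58 mm above the bench; x points to the hub, along the roller; z up. The cradle is two aluminium V-forks, 10 mm thick, 35 mm to either side of this point along x, open upwards at 90 degrees, 30 mm wide at the mouth, tops 59 mm above the bench; a short dark line runs on to the rim.
- bench_rest: Rest in which the roller starts, fixed to the bench: dark plate 100 x 50 x 6 mm with two shallow V-shaped forks (10 mm thick, 35 mm to either side of the middle along its x axis, tops 33 mm above the bench). Origin on the bench under its middle; the roller lies along its x.
- roller: Steel guide roller: cylinder of 20 mm diameter, 100 mm long, with a black rubber band (46 mm long) round its middle and an 8 mm thick, 8 mm long stub at each end; about 0.12 kg. Origin at its centre, on its axis (36 mm above the bench in the rest); x along the roller.
- flux_jar: Brown jar with a white lid, 44 mm across, 47 mm high, standing on the bench; origin at the middle of its underside. Bystander.
- tape_roll: Orange-brown roll of tape lying flat, 60 mm across, 12 mm high; origin at the middle of its underside. Bystander.
- tin: Small white round tin, 38 mm across, 19 mm high; origin at the middle of its underside. Bystander.
- lead (a point): Fixed obstacle beside the work: the foremost bend of the cable loop that hangs from the shelf, 340 mm above the bench. The loop runs from here upwards and back (away from the robot), within 50 mm to either side. Nothing hangs in front of it; pass nearer the robot.
Mind the look-alikes: they are no part of the job. Leave any brown look-alike of the roller alone.

How it is judged:
On the way:
1. the turntable stands with its V-cradle at the pointer (within 9 mm, about 8 degrees) while the roller is not yet on it (y of cradle in the frame of holder_base between -0.009 and 0.009 m and x of cradle in the frame of holder_base below 0 m and horizontal distance between roller and cradle above 0.08 m and velocity of joint table between -0.1 and 0.1 rad/s), for 0.3 s.
At the end, for the whole second after the job is handed in: The turntable is at rest with the middle of its V-cradle within 9 mm (about 8 degrees) of the pointer's line, and the roller lies at rest in both forks of that cradle: its centre within 12 mm along and 5 mm across and in height of the cradle's point, its axis within 0.1 rad of the cradle's (y of cradle in the frame of holder_base between -0.009 and 0.009 m and x of cradle in the frame of holder_base below 0 m and velocity of joint table between -0.05 and 0.05 rad/s and x of roller in the frame of cradle between -0.012 and 0.012 m and y of roller in the frame of cradle between -0.005 and 0.005 m and z of roller in the frame of cradle between -0.005 and 0.005 m and angle between the x axis of roller and the x axis of cradle, either way round below 0.1 rad and linear speed of roller below 0.02 m/s); the robot touches nothing.
It fails at once if the roller is dropped into the cradle (faster than 0.7 m/s within 30 mm of its place) (distance between roller and cradle below 0.03 m and linear speed of roller above 0.7 m/s).
It fails at once if the jar is moved by more than 25 mm (distance of flux_jar from where it was at the start of the episode above 0.025 m).
It fails at once if the tape roll is moved by more than 25 mm (distance of tape_roll from where it was at the start of the episode above 0.025 m).
It fails at once if the tin is moved by more than 25 mm (distance of tin from where it was at the start of the episode above 0.025 m).
It also fails if it takes over 72 s, if anything falls off the work surface, if the arm or the gripper's body presses on something with over 40 N, if the wrist force passes 120 N, or if a joint passes its speed limit or range.

ROBOT

A 7-joint arm with a two-finger parallel gripper is mounted at the origin on a cart in front of the work surface, level with it; the furniture and walls round the work are solid. World frame = base frame: x ahead of the robot, y to its left, z up, the work surface at z = 0. Lengths are in m, angles in rad, forces in N, time in s.
With the tool pointing down it reaches from about 0.4 to 0.925 m from the base axis. Payload 4.1 kg.
Tool frame: the origin (TCP) lies on the centre line of the jaws, within the pads' length; the fingertips stand 8 mm ahead of it and the grasp point (between the pads) lies 11 mm behind it; z points along the fingers, x is the direction in which the jaws open and shut, and the axes are right-handed (so a half turn about z gives the same grasp; the last joint's range is limited). The gripper opens to 85 mm and grips with 20 to 120 N. Pads are 22 mm wide; open, the fingers measure 114 mm over their backs; the gripper's body (76 mm by 85 mm) begins 54 mm behind the grasp point. The pads swing forward as they close: fully open they stand 13 mm farther back than shut.
Start: joints at [-1.387, 0.398, 0.045, 1.537, -0.019, 1.207, -0.051], TCP at [0.181, 0.624, 0.239] pointing down, gripper open.
Joint ranges: [-2.82, 2.82], [-0.49, 2.23], [-1.37, 1.46], [0, 2.46], [-1.36, 4.5], [0.23, 2], [-2.94, 2.94]. Speed limits (rad/s): [2.57, 2.57, 3.14, 3.14, 3.14, 3.14, 3.14].

INTERFACE

Orientations are given as a unit quaternion [w, x, y, z].
In Python, from cell import env, get_image gives the robot as it stands.
- The arm moves only by the shell command python3 -m crank 'ROWS' [FORCE]. ROWS is text: rows parted by semicolons, each of 5 numbers parted by spaces: the shift along the tool's x, y, z in mm, then the turn about the tool's z in degrees, then the opening, from 0 (shut) to 1 (fully open). A call has 1 to 12 rows; each row shifts and turns the commanded pose from where the row before left it, along the tool's axes as they then stand; what a row does not reach is not made up. A row lasts 1/12 s, in which the tool goes at most 41.7 mm and 7.16 degrees, less where a joint would pass 70% of its speed; a pose out of reach is approached as far as the arm can. A call is refused whole if a number of a shift passes 41.7 or a number of a turn 7.16, either way. A call with a gripper value outside its range is refused whole. The fingers move at their own pace and stop on an object; FORCE is the grip in N (left out, the last holds). Time passes only in rows, so rows that do not move let the fingers close. It gives the time, the measured TCP pose, the force and the opening at its end, in the units of the state.
- env.sense(): the state, without advancing time (a new reading comes with each control period).
- get_image(name): name is "side" or "top" or "wrist"; returns a dict with "image" (480x640x3 uint8, red, green, blue), "K" (3x3 intrinsics, pixels), "cam_to_world" (4x4, takes a point from camera to world coordinates); the wrist camera has in their place "hand_eye" (4x4, takes a point from camera to tool coordinates, whose origin is the TCP and whose axes are the tool frame's). Camera axes: x right, y down, z forward; pixel columns grow to the right and rows downward; lengths in m; the calibration is good to about 2 mm. A picture is of the moment at which its call begins: read the wrist's pose just before it. There is no depth.
- env.job_done(): hands the job in, once; it reports no verdict.
The state is a dict: "time": time; "joints": joint angles; "dq": joint speeds; "tau": joint torques, N m; "eef_pos": TCP position; "tool_rot": TCP orientation; "wrist_force": force on the tool from outside, world axes, zero at the start; "wrist_torque": the same for the moment, N m; "opening": finger opening in m.
Only numpy, scipy, OpenCV 4.12 (cv2) and the standard library are available. Lean on these libraries where they do the work, as an engineer would, in place of code of your own. Each camera call takes 0.05 s, during which the arm holds its last target.

## Working session

There is one attempt and no reset: what is moved stays moved. The work goes in short steps, Python scripts to look and compute and a shell command to move; the robot and the scene stay as the last step left them, time stands still between calls to the robot, and variables do not carry over. Pictures are saved under pics/ and viewed, and the job is handed in when it is done.

```bash
ls; mkdir -p pics
python3 - <<'E'
from cell import env,get_image
import cv2
s=env.sense(); print({k:s[k] for k in('time','eef_pos','tool_rot','opening','wrist_force')})
for n in('top','side','wrist'):
    d=get_image(n); cv2.imwrite(f'pics/{n}0.png',d['image'][:,:,::-1]); print(n,d['K'].tolist() if hasattr(d['K'],'tolist') else d['K']); print(d.get('cam_to_world',d.get('hand_eye')))
E
```

```text
pics
{'time': 0.0, 'eef_pos': array([0.18119629, 0.62358652, 0.23824897]), 'tool_rot': array([ 6.49426096e-04,  7.99671970e-01,  6.00436321e-01, -7.37113693e-04]), 'opening': 0.08520884413251441, 'wrist_force': array([-0.4304979 , -0.04886777,  0.6741159 ])}
top [[523.9441297647775, 0.0, 321.86140020986755], [0.0, 523.9441297647775, 238.00959563352623], [0.0, 0.0, 1.0]]
[[ 4.70012535e-04 -9.93701859e-01  1.12055323e-01  4.01914142e-01]
 [-9.99999380e-01 -3.53882796e-04  1.05624836e-03  2.74243651e-01]
 [-1.00994151e-03 -1.12055750e-01 -9.93701408e-01  1.67692928e+00]
 [ 0.00000000e+00  0.00000000e+00  0.00000000e+00  1.00000000e+00]]
side [[519.5763734396256, 0.0, 311.81905485820624], [0.0, 519.5763734396256, 229.88596804326613], [0.0, 0.0, 1.0]]
[[-0.9166664  -0.20547753  0.34278521  0.11742693]
 [-0.39904098  0.51803112 -0.75657786  1.28929072]
 [-0.02211366 -0.83031484 -0.55685568  0.98046795]
 [ 0.          0.          0.          1.        ]]
wrist [[362.15185404579074, 0.0, 319.2237409690608], [0.0, 362.15185404579074, 244.81082720333632], [0.0, 0.0, 1.0]]
[[ 9.99999001e-01  1.32630008e-03  4.89094576e-04 -1.56207581e-04]
 [-1.40972949e-03  9.61273171e-01  2.75593728e-01 -7.07359733e-02]
 [-1.04633510e-04 -2.75594142e-01  9.61274081e-01 -1.33889164e-01]
 [ 0.00000000e+00  0.00000000e+00  0.00000000e+00  1.00000000e+00]]
```

View pics/top0.png

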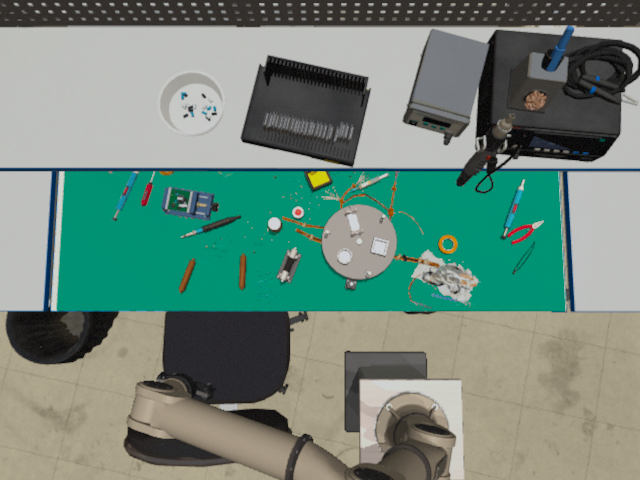

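View pics/side0.png

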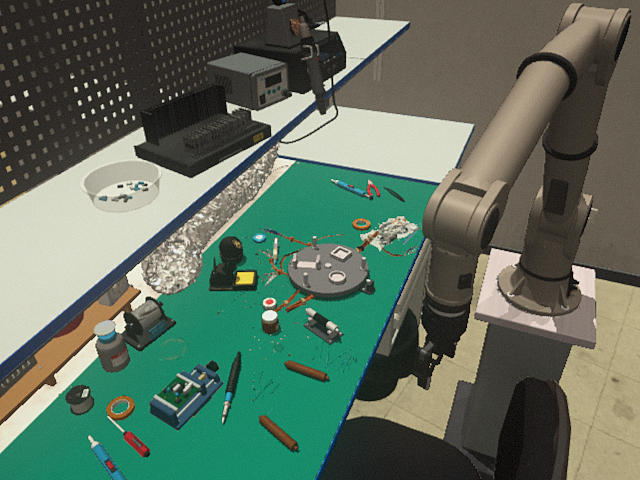

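View pics/wrist0.png

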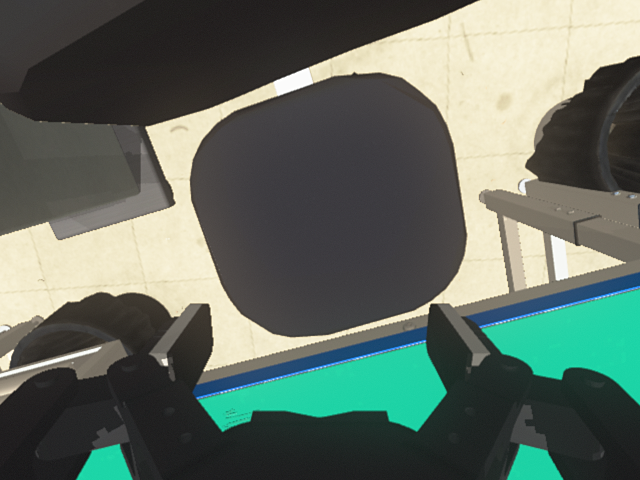

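Run:
```python
import cv2,numpy as np
a=cv2.imread('pics/top0.png')[190:310,230:430]; cv2.imwrite('pics/topc.png',cv2.resize(a,None,fx=4,fy=4,interpolation=cv2.INTER_CUBIC))
a=cv2.imread('pics/side0.png')[215:355,240:420]; cv2.imwrite('pics/sidec.png',cv2.resize(a,None,fx=4,fy=4,interpolation=cv2.INTER_CUBIC))
```

```text
(no output)
```

View pics/topc.png

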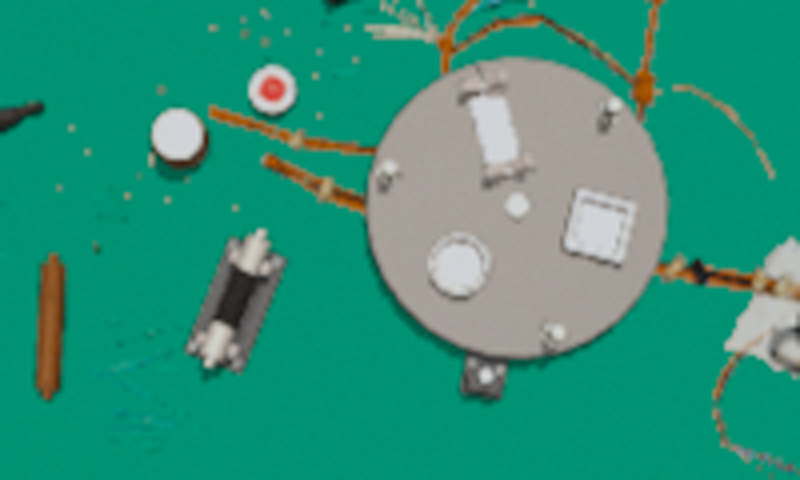

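View pics/sidec.png

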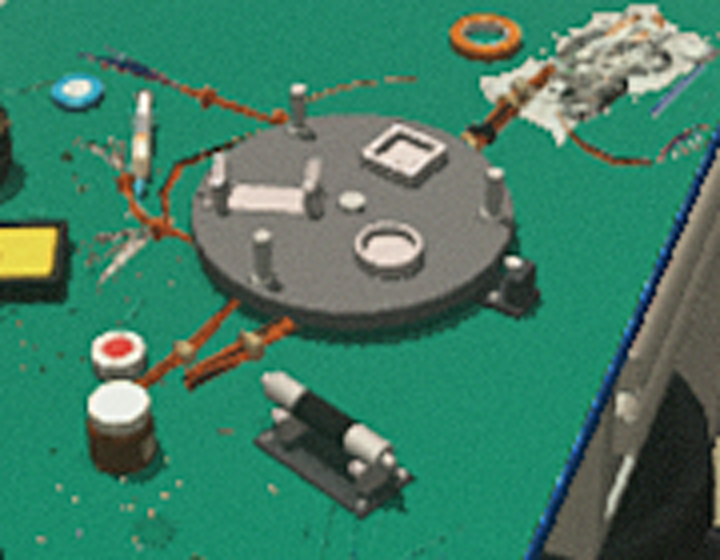

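```bash
cat > h.py <<'E'
import numpy as np,cv2
from cell import env,get_image
from scipy.spatial.transform import Rotation as R
def q2R(q): return R.from_quat([q[1],q[2],q[3],q[0]]).as_matrix()
def ray(d,uv,T=None):
    T=d['cam_to_world'] if T is None else T
    v=T[:3,:3]@np.linalg.inv(d['K'])@np.array([uv[0],uv[1],1.]); return T[:3,3],v/np.linalg.norm(v)
def onz(d,uv,z,T=None):
    o,v=ray(d,uv,T); return o+v*(z-o[2])/v[2]
def tri(rs):
    A=np.zeros((3,3));b=np.zeros(3)
    for o,v in rs:
        P=np.eye(3)-np.outer(v,v);A+=P;b+=P@o
    p=np.linalg.solve(A,b); return p,[np.linalg.norm(np.cross(p-o,v)) for o,v in rs]
def wristT(s,d):
    T=np.eye(4);T[:3,:3]=q2R(s['tool_rot']);T[:3,3]=s['eef_pos'];return T@d['hand_eye']
def st():
    s=env.sense();print('t',round(s['time'],2),'p',s['eef_pos'].round(4),'q',s['tool_rot'].round(4),'op',round(s['opening'],4),'F',np.round(s['wrist_force'],1));return s
def to_tool(dw,s=None):
    s=s or env.sense();return (q2R(s['tool_rot']).T@np.asarray(dw))*1000
def grab(n,name,box=None,f=1):
    s=env.sense();d=get_image(n);im=d['image'][:,:,::-1].copy()
    if box: im=im[box[1]:box[3],box[0]:box[2]]
    if f!=1: im=cv2.resize(im,None,fx=f,fy=f,interpolation=cv2.INTER_CUBIC)
    cv2.imwrite(f'pics/{name}.png',im);return s,d
E
python3 - <<'E'
from h import *
t=get_image('top');s=get_image('side')
T=lambda u,v:((u+.5)/4-.5+230,(v+.5)/4-.5+190)
S=lambda u,v:((u+.5)/4-.5+240,(v+.5)/4-.5+215)
pts={'hub':((517,204),(352,201)),'pegL':((387,168),(262,236)),'pegR':((555,326),(493,174)),'pegB':((612,103),(298,90)),'pointer':((486,376),(515,262)),
'rollA':((262,235),(275,384)),'rollB':((212,360),(375,452)),'rollmid':((237,298),(326,420)),'jarlid':((179,135),(119,400)),'tin':((272,89),(118,345)),
'forkout':((483,85),(216,180)),'forkin':((508,172),(312,185))}
for k,(a,b) in pts.items():
    p,r=tri([ray(t,T(*a)),ray(s,S(*b))]); print(k,p.round(4),np.round(r,4))
st()
E
```

```text
hub [0.5797 0.1598 0.0365] [0.0011 0.0011]
pegL [0.6045 0.2627 0.0722] [0.0019 0.0019]
pegR [0.4811 0.1335 0.0708] [0.0001 0.0001]
pegB [0.6541 0.0878 0.0712] [0.0005 0.0005]
pointer [0.4448 0.1851 0.039 ] [0.0012 0.0012]
rollA [0.5545 0.3602 0.0345] [0.0002 0.0002]
rollB [0.4614 0.3999 0.0423] [0.0059 0.0059]
rollmid [0.5069 0.3801 0.0364] [0.0025 0.0025]
jarlid [0.6337 0.4258 0.0487] [0.0021 0.0021]
tin [0.674  0.3541 0.0235] [0.0018 0.0018]
forkout [0.6748 0.1875 0.0482] [0.0034 0.0034]
forkin [0.6056 0.1683 0.0497] [0.0033 0.0033]
t 0.25 p [0.1813 0.6239 0.2388] q [ 3.000e-04  7.997e-01  6.004e-01 -3.000e-04] op 0.0857 F [ 0.4 -1.2  0. ]
```

```bash
python3 -m crank '-12.7 28.2 3 0 1;-12.7 28.2 3 0 1;-12.7 28.2 3 0 1;-12.7 28.2 3 0 1;-12.7 28.2 3 0 1;-12.7 28.2 3 0 1;-12.7 28.2 3 0 1;-12.7 28.2 3 0 1;-12.7 28.2 3 0 1'; python3 -c "
from h import *
st()"
```

```text
time: 1.0
eef_pos: [0.3942, 0.4425, 0.2122]
tool_rot: [-0.0, 0.8, 0.6, 0.0]
wrist_force: [0.0, -0.9, 0.5]
opening: 0.0855
t 1.0 p [0.3942 0.4425 0.2122] q [-1.000e-04  7.997e-01  6.005e-01  1.000e-04] op 0.0855 F [ 0.  -0.9  0.5]
```

```bash
python3 -c "
from h import *
grab('wrist','w1')"; python3 -m crank '-12.7 28.2 3 0 0.4;-12.7 28.2 3 0 0.4;-12.7 28.2 3 0 0.4;-12.7 28.2 3 0 0.4;-12.7 28.2 3 0 0.4;-12.7 28.2 3 0 0.4;-12.7 28.2 3 0 0.4;-12.7 28.2 3 0 0.4;-11 25 3 0 0.4'
```

```text
time: 1.8
eef_pos: [0.6038, 0.2639, 0.1851]
tool_rot: [0.0, 0.8, 0.6, -0.0]
wrist_force: [-0.0, -0.0, -0.1]
opening: 0.034
```

View pics/w1.png

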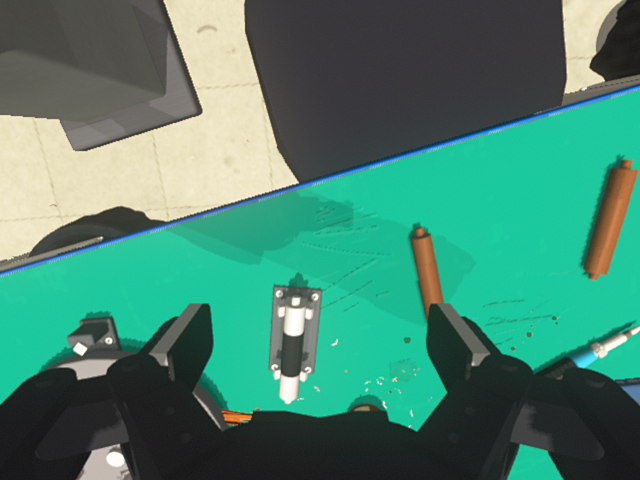

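```bash
python3 -m crank '0 0 0 7.1 0.4;0 0 0 7.1 0.4;0 0 0 7.1 0.4;0 0 0 7.1 0.4;0 0 0 7.1 0.4;0 0 0 7.1 0.4;0 0 0 7.1 0.4;0 0 0 7.1 0.4;0 0 0 7.1 0.4;0 0 0 7.1 0.4;0 0 0 7.1 0.4;0 0 0 7.1 0.4'; python3 -c "
from h import *
s,d=grab('wrist','w2')
print(st()['joints'].round(2)); Rm=q2R(s['tool_rot']);print(Rm.round(3)); print(to_tool([.6045-s['eef_pos'][0],.2627-s['eef_pos'][1],0],s))
p=np.array([.6045,.2627,.071]);T=wristT(s,d);c=np.linalg.inv(T)@np.r_[p,1];print('peg px',(d['K']@c[:3])/c[2])
"
```

```text
time: 2.8
eef_pos: [0.6022, 0.266, 0.1852]
tool_rot: [-0.0, 0.995, -0.102, -0.0]
wrist_force: [-0.1, 0.0, -0.2]
opening: 0.0345
t 2.85 p [0.6022 0.2661 0.1851] q [ 1.000e-04  9.946e-01 -1.039e-01 -1.000e-04] op 0.034 F [-0.2  0.4 -0.1]
[-0.88  0.51  0.57  1.59 -0.3   1.13 -0.45]
[[ 0.979 -0.203 -0.   ]
 [-0.203 -0.979  0.   ]
 [-0.    -0.    -1.   ]]
[ 2.92958594e+00  2.74786759e+00 -1.06015869e-03]
peg px [324.38852327 246.83880175   1.        ]
```

View pics/w2.png

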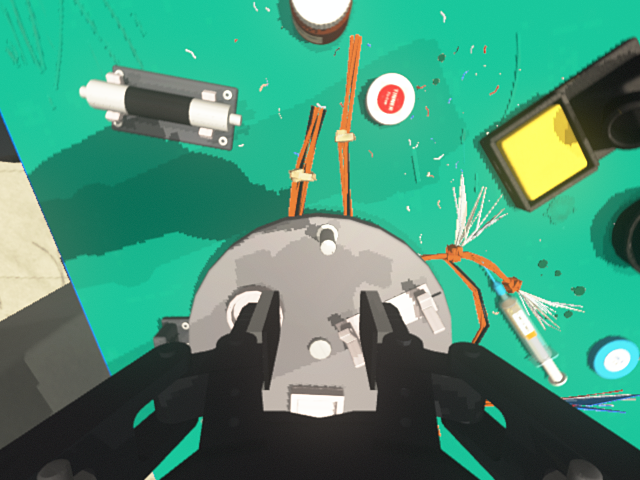

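```bash
python3 -c "
from h import *
s=env.sense();d=get_image('wrist')
T=wristT(s,d);print(T.round(3))
for n,p,uv in (('peg',[.6045,.2627,.071],(328,229)),('hub',[.5797,.1598,.0365],(320,348)),('tin',[.674,.3541,.0235],(390,99)),('pegtop',[.6045,.2627,.071],(328,229)),('rollmid',[.5069,.3801,.0364],(156,104))):
  c=np.linalg.inv(T)@np.r_[p,1];print(n,((d['K']@c[:3])/c[2]).round(0),uv, onz(d,uv,p[2],T).round(4))
"
python3 - <<'E'
import cv2
a=cv2.imread('pics/w2.png')[200:440,200:440];cv2.imwrite('pics/w2c.png',cv2.resize(a,None,fx=2.5,fy=2.5))
E
```

```text
[[ 0.979 -0.197 -0.057  0.616]
 [-0.205 -0.941 -0.27   0.335]
 [-0.     0.276 -0.961  0.319]
 [ 0.     0.     0.     1.   ]]
peg [324. 247.   1.] (328, 229) [0.6096 0.2751 0.071 ]
hub [320. 351.   1.] (320, 348) [0.5803 0.1624 0.0365]
tin [389.  98.   1.] (390, 99) [0.6748 0.3536 0.0235]
pegtop [324. 247.   1.] (328, 229) [0.6096 0.2751 0.071 ]
rollmid [161. 109.   1.] (156, 104) [0.5044 0.3845 0.0364]
```

View pics/w2c.png

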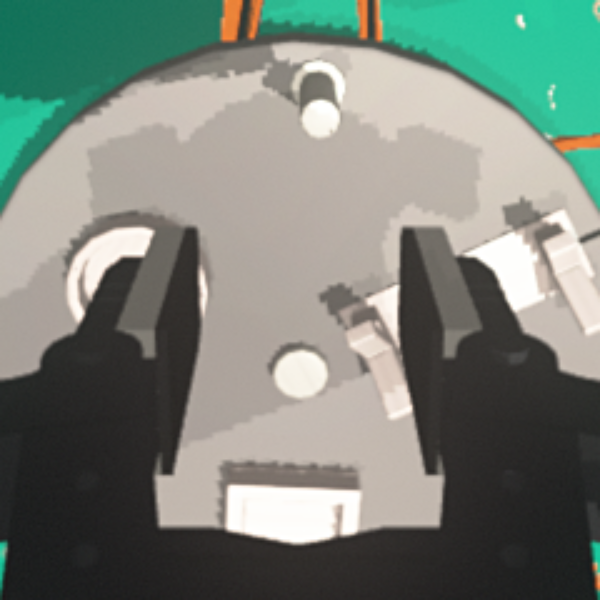

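```bash
python3 -m crank '3 3 0 3.4 0.4;0 0 30 0 0.4;0 0 30 0 0.4;0 0 30 0 0.4;0 0 20 0 0.4;0 0 15 0 0.4; 0 0 0 0 0.4'; python3 -c "
from h import *
grab('side','s3',(220,180,420,330),4);grab('wrist','w3');st()"
```

```text
time: 3.48
eef_pos: [0.6019, 0.2615, 0.0564]
tool_rot: [0.002, 0.992, -0.127, -0.003]
wrist_force: [-0.8, -0.2, -0.2]
opening: 0.0343
t 3.58 p [0.6047 0.2621 0.0602] q [ 1.000e-04  9.918e-01 -1.278e-01 -3.000e-04] op 0.0341 F [ 1.3 -0.2  1.2]
```

View pics/s3.png

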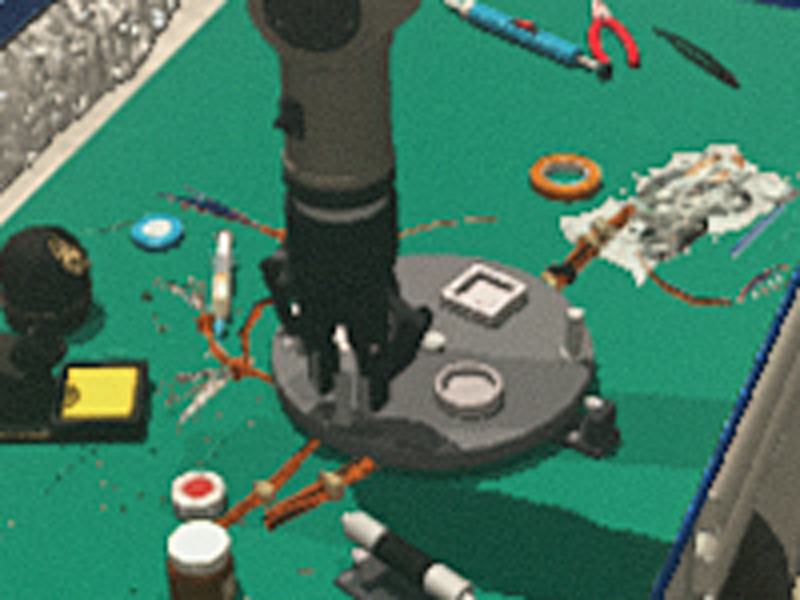

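View pics/w3.png

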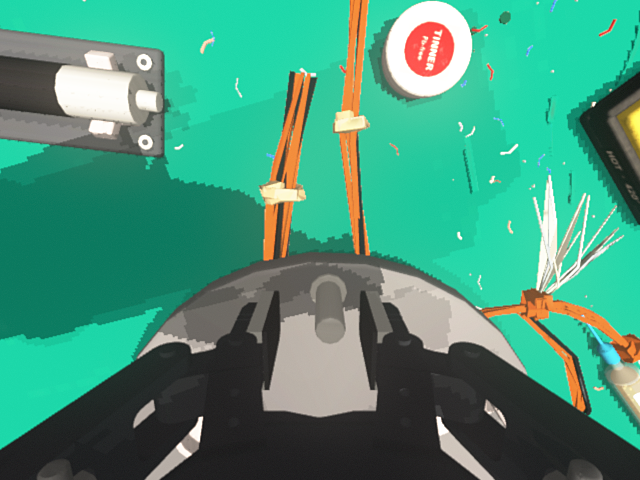

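```bash
python3 -m crank '-4 0.1 0 -2 0.33;-9.15 0.4 0 -5 0.33;-9.15 0.4 0 -5 0.33;-9.15 0.4 0 -5 0.33;-9.15 0.4 0 -5 0.33;-9.15 0.4 0 -5 0.33;-9.15 0.4 0 -5 0.33;-9.15 0.4 0 -5 0.33;-9.15 0.4 0 -5 0.33;-9.15 0.4 0 -5 0.33;-9.15 0.4 0 -5 0.33'
cat > an.py <<'E'
from h import *
s=st();r=s['eef_pos'][:2]-[.580,.1605];Rm=q2R(s['tool_rot'])
print('j',s['joints'].round(2),'ang',np.degrees(np.arctan2(r[1],r[0])),'rad',np.hypot(*r),'tool x ang',np.degrees(np.arctan2(Rm[1,0],Rm[0,0])))
E
python3 an.py;python3 -c "
from h import *
grab('wrist','w4')"
```

```text
time: 4.5
eef_pos: [0.5158, 0.2449, 0.0627]
tool_rot: [-0.0, 0.947, 0.322, 0.003]
wrist_force: [1.5, 0.4, -0.3]
opening: 0.0283
t 4.5 p [0.5158 0.2449 0.0627] q [-4.000e-04  9.469e-01  3.216e-01  2.600e-03] op 0.0283 F [ 1.5  0.4 -0.3]
j [-0.76  0.47  0.31  1.9  -0.19  0.79  0.31] ang 127.25874390334161 rad 0.10599857016222583 tool x ang 37.52040982622831
```

View pics/w4.png

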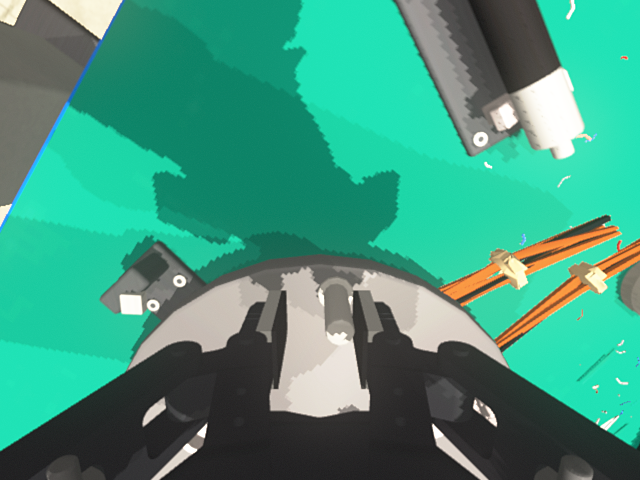

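```bash
python3 -m crank '-9.15 0.4 0 -5 0.33;-9.15 0.4 0 -5 0.33;-9.15 0.4 0 -5 0.33;-9.15 0.4 0 -5 0.33;-9.15 0.4 0 -5 0.33;-9.15 0.4 0 -5 0.33;-9.15 0.4 0 -5 0.33;-9.15 0.4 0 -5 0.33;-9.15 0.4 0 -5 0.33;-9.15 0.4 0 -5 0.33'; python3 an.py;python3 -c "
from h import *
grab('wrist','w5')"
```

```text
time: 5.38
eef_pos: [0.4742, 0.1662, 0.062]
tool_rot: [0.0, 0.723, 0.691, 0.002]
wrist_force: [-0.1, 0.3, 0.0]
opening: 0.0282
t 5.38 p [0.4742 0.1662 0.062 ] q [4.000e-04 7.230e-01 6.909e-01 1.800e-03] op 0.0282 F [-0.1  0.3  0. ]
j [-0.52  0.36  0.12  2.06 -0.06  0.73  1.16] ang 176.90079472200577 rad 0.10598731539666661 tool x ang 87.39730332278691
```

View pics/w5.png

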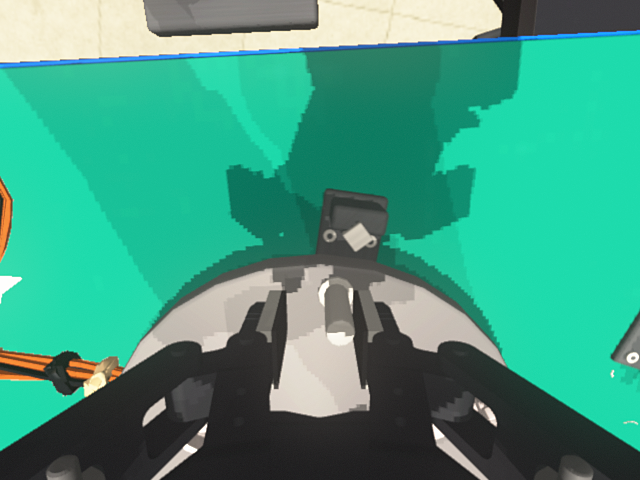

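```bash
python3 -m crank '-9.15 0.4 0 -5 0.33;-9.15 0.4 0 -5 0.33;-9.15 0.4 0 -5 0.33;-9.15 0.4 0 -5 0.33;-9.15 0.4 0 -5 0.33;-9.15 0.4 0 -5 0.33;-9.15 0.4 0 -5 0.33;-9.15 0.4 0 -5 0.33;-9.15 0.4 0 -5 0.33;-5.5 0.2 0 -3 0.33;-3.7 0.1 0 -2 0.33;0 0 0 0 0.33'; python3 an.py;python3 -c "
from h import *
grab('wrist','w6');grab('top','t6',(300,190,420,310),5)"
```

```text
time: 6.43
eef_pos: [0.5083, 0.083, 0.0614]
tool_rot: [0.001, 0.367, 0.93, 0.001]
wrist_force: [-0.9, -0.3, -0.2]
opening: 0.0283
t 6.43 p [0.5083 0.083  0.0614] q [1.300e-03 3.665e-01 9.304e-01 6.000e-04] op 0.0283 F [-0.9 -0.3 -0.2]
j [-0.21  0.37 -0.04  2.03  0.02  0.74  2.13] ang -132.75567005538977 rad 0.10559450593042621 tool x ang 136.99981760780673
```

View pics/w6.png

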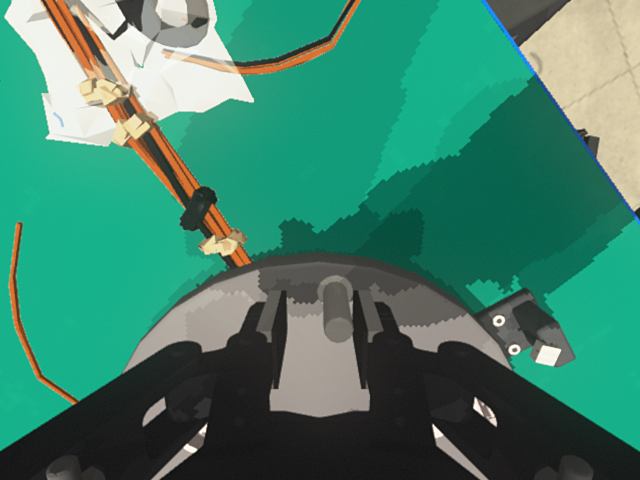

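View pics/t6.png

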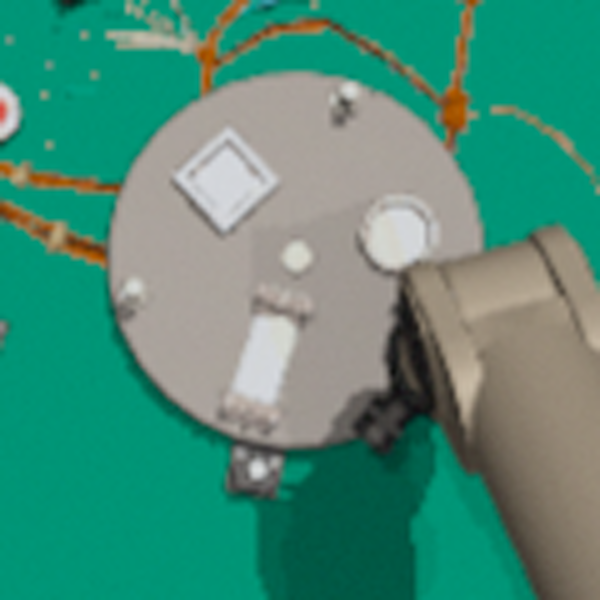

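```bash
cat > ang.py <<'E'
from h import *
d=get_image('top')
def run(pts,f,ox,oy):
    w={k:onz(d,((u+.5)/f-.5+ox,(v+.5)/f-.5+oy),z)[:2] for k,(u,v,z) in pts.items()}
    hub=w['hub']
    for k in w:
        e=w[k]-hub; print(k,w[k].round(4),'r',np.hypot(*e).round(4),'ang',np.degrees(np.arctan2(e[1],e[0])).round(2))
E
python3 - <<'E'
from ang import *
run({'hub':(298,256,.0345),'forkin':(282,303,.055),'forkout':(248,415,.055),'pointer':(257,468,.037),'pegL':(131,287,.07),'pegB':(347,88,.07)},5,300,190)
E
```

```text
hub [0.5783 0.1583] r 0.0 ang 0.0
forkin [0.5467 0.1699] r 0.0336 ang 159.81
forkout [0.4772 0.1914] r 0.1064 ang 161.87
pointer [0.445 0.185] r 0.136 ang 168.65
pegL [0.5553 0.2638] r 0.108 ang 102.33
pegB [0.6795 0.1295] r 0.1052 ang -15.85
```

```bash
python3 -m crank '-4 0.2 0 -2 0.33;-4 0.2 0 -2.2 0.33;-4 0.2 0 -2.2 0.33;0 0 0 0 0.33;0 0 0 0 0.33'; python3 an.py;python3 -c "
from h import *
grab('top','t7',(300,190,420,310),5)"
```

```text
time: 7.0
eef_pos: [0.516, 0.0766, 0.0605]
tool_rot: [0.0, 0.313, 0.95, 0.0]
wrist_force: [0.3, -0.1, -0.6]
opening: 0.0283
t 7.0 p [0.516  0.0766 0.0605] q [2.000e-04 3.131e-01 9.497e-01 2.000e-04] op 0.0283 F [ 0.3 -0.1 -0.6]
j [-0.18  0.39 -0.06  2.01  0.03  0.75  2.24] ang -127.31058289323363 rad 0.10550958214354418 tool x ang 143.50679310596033
```

View pics/t7.png

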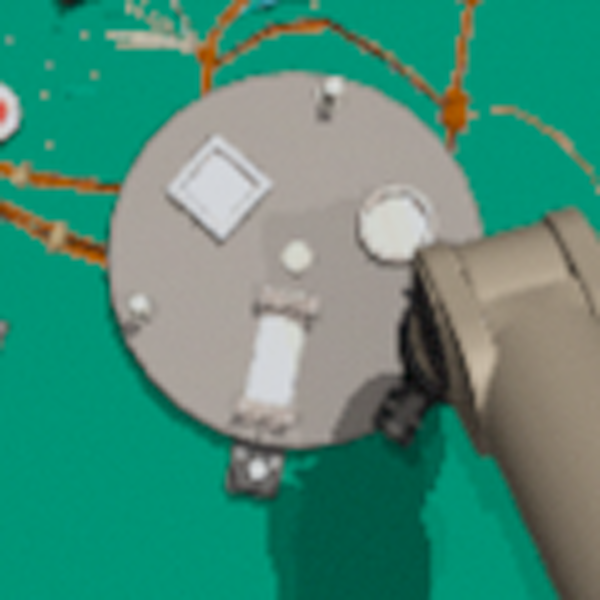

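Run:
```python
from ang import *
run({'hub':(298,256,.0345),'forkin':(286,305,.055),'forkout':(264,419,.055),'pointer':(257,468,.037),'pegL':(139,302,.07),'pegB':(331,84,.07)},5,300,190)
```

```text
hub [0.5783 0.1583] r 0.0 ang 0.0
forkin [0.5455 0.1674] r 0.0341 ang 164.45
forkout [0.4747 0.1815] r 0.1061 ang 167.36
pointer [0.445 0.185] r 0.136 ang 168.65
pegL [0.546  0.2589] r 0.1057 ang 107.82
pegB [0.682  0.1395] r 0.1054 ang -10.28
```

```bash
python3 -m crank '4 0 0 0 0.33;0 0 0 0 0.33;0 0 -20 0 0.33;0 0 -30 0 0.33;0 0 -30 0 0.4;0 0 -40 0 0.6;0 0 -30 0 0.8;0 0 0 0 0.8'; python3 an.py
```

```text
time: 7.77
eef_pos: [0.5167, 0.0798, 0.2172]
tool_rot: [0.006, 0.312, 0.95, 0.003]
wrist_force: [0.5, -0.5, 0.4]
opening: 0.068
t 7.77 p [0.5167 0.0798 0.2172] q [0.0056 0.3124 0.9499 0.0034] op 0.068 F [ 0.5 -0.5  0.4]
j [-0.18  0.18 -0.06  1.87  0.01  1.07  2.26] ang -128.10249987820723 rad 0.10252085374934285 tool x ang 143.58896098698676
```

```bash
python3 -m crank '0 0 0 7 1;0 0 0 7 1;0 0 0 7 1;0 0 0 7 1;0 0 0 7 1;0 0 0 7 1;0 0 0 7 1;0 0 0 7 1;0 0 0 7 1;0 0 0 7 1;0 0 0 6.7 1;0 0 0 0 1'; python3 an.py; python3 -c "
from h import *
s=env.sense();print(to_tool(np.array([.507,.38,.2])-s['eef_pos']))
grab('wrist','w8')"
```

```text
time: 8.77
eef_pos: [0.5121, 0.0788, 0.2097]
tool_rot: [-0.0, 0.835, 0.551, -0.0]
wrist_force: [-0.2, 0.3, 0.6]
opening: 0.0856
t 8.77 p [0.5121 0.0788 0.2097] q [-2.000e-04  8.348e-01  5.505e-01 -4.000e-04] op 0.0856 F [-0.2  0.3  0.6]
j [-0.31  0.19  0.09  1.89 -0.02  1.07  0.95] ang -129.70789882425868 rad 0.10620863222194767 tool x ang 66.80336955698867
[ 274.83513184 -123.36533087    9.67816971]
```

View pics/w8.png

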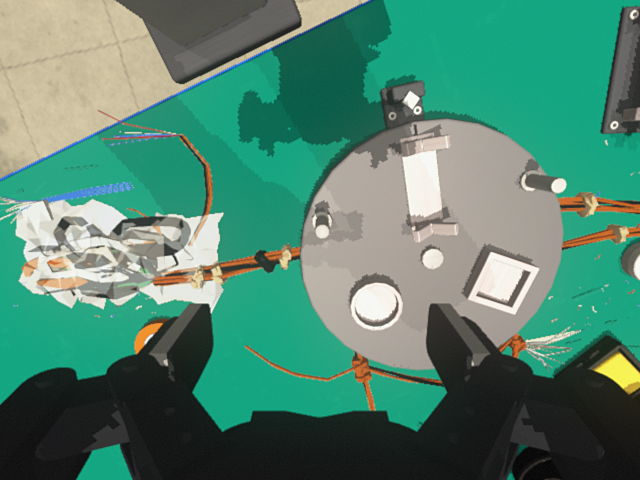

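```bash
python3 -m crank '27.5 -12.3 0 0 1;27.5 -12.3 0 0 1;27.5 -12.3 0 0 1;27.5 -12.3 0 0 1;27.5 -12.3 0 0 1;27.5 -12.3 0 0 1;27.5 -12.3 0 0 1;27.5 -12.3 0 0 1;27.5 -12.3 0 0 1;27.5 -12.3 0 0 1;0 0 0 0 1;0 0 0 0 1'; python3 an.py; python3 -c "
from h import *
grab('wrist','w9')"
```

```text
time: 9.82
eef_pos: [0.506, 0.3822, 0.2096]
tool_rot: [-0.001, 0.833, 0.554, -0.0]
wrist_force: [-0.1, -0.9, -0.2]
opening: 0.0854
t 9.82 p [0.506  0.3822 0.2096] q [-5.000e-04  8.325e-01  5.540e-01 -4.000e-04] op 0.0854 F [-0.1 -0.9 -0.2]
j [-0.67  0.39 -0.06  1.61  0.02  1.14  0.44] ang 108.45061150088517 rad 0.23373595452245446 tool x ang 67.28454284750521
```

View pics/w9.png

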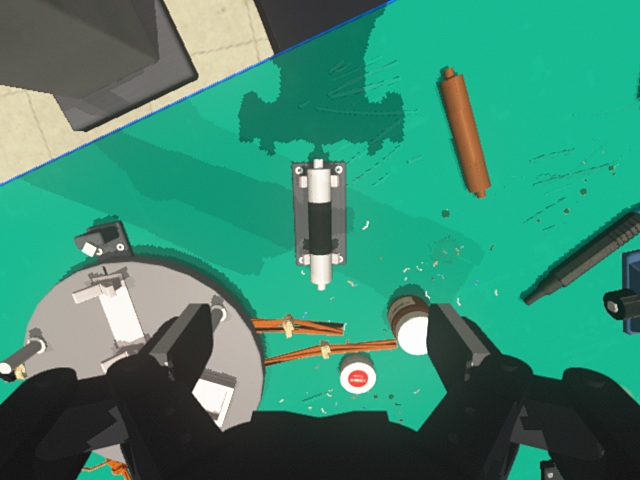

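Run:
```python
import cv2
a=cv2.imread('pics/w9.png')[150:300,260:380];cv2.imwrite('pics/w9c.png',cv2.resize(a,None,fx=4,fy=4,interpolation=cv2.INTER_CUBIC))
```

```text
(no output)
```

View pics/w9c.png

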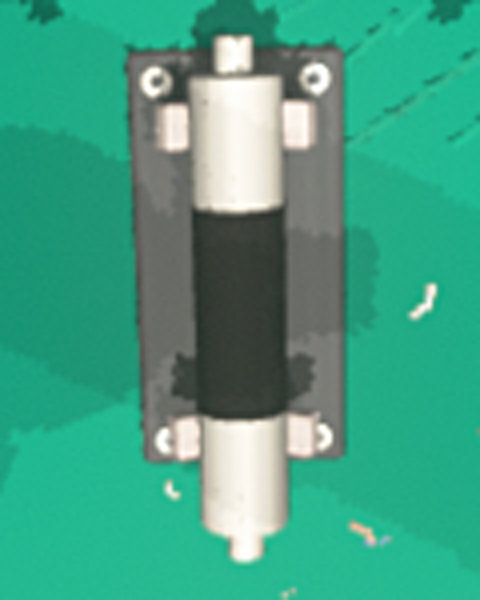

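Run:
```python
from h import *
s=env.sense();d=get_image('wrist');T=wristT(s,d);top=get_image('top')
C=lambda u,v:((u+.5)/4-.5+260,(v+.5)/4-.5+150)
E=lambda u,v:((u+.5)/4-.5+230,(v+.5)/4-.5+190)
for z in(.036,.045):
    a=onz(d,C(238,211),z,T);b=onz(d,C(243,416),z,T);e=a-b
    print(z,a.round(4),b.round(4),'mid',((a+b)/2).round(4),'len',np.hypot(*e[:2]).round(4),'ang',np.degrees(np.arctan2(e[1],e[0])))
a=onz(d,C(234,55),.038,T);b=onz(d,C(246,548),.038,T);print('stubs',((a+b)/2).round(4),np.degrees(np.arctan2(*(a-b)[1::-1])))
# height: band centre wrist & top
p,r=tri([ray(d,C(240.5,313),T),ray(top,E(237,297))]);print('tri',p.round(4),r)
print('shift->',to_tool(np.array([.507,.381,0])-s['eef_pos'],s))
```

```text
0.036 [0.4881 0.3875 0.036 ] [0.5308 0.3707 0.036 ] mid [0.5094 0.3791 0.036 ] len 0.0459 ang 158.55257705370798
0.045 [0.4867 0.388  0.045 ] [0.5282 0.3718 0.045 ] mid [0.5074 0.3799 0.045 ] len 0.0446 ang 158.55257705370803
stubs [0.5085 0.3794 0.038 ] 158.54755501114857
tri [0.5055 0.3795 0.0476] [np.float64(0.001235194845353949), np.float64(0.0012351948453538193)]
shift-> [  1.23070311  -0.30796152 209.65021558]
```

```bash
python3 -m crank '-1.5 2.8 0 -1.2 1;0 0 30 0 1;0 0 30 0 1;0 0 30 0 1;0 0 30 0 1;0 0 0 0 1;0 0 0 0 1'; python3 an.py; python3 -c "
from h import *
grab('wrist','w10')"
```

```text
time: 10.55
eef_pos: [0.509, 0.3752, 0.0893]
tool_rot: [0.0, 0.829, 0.559, -0.002]
wrist_force: [-0.7, -0.1, 0.3]
opening: 0.0853
t 10.55 p [0.509  0.3752 0.0893] q [ 4.000e-04  8.289e-01  5.594e-01 -1.800e-03] op 0.0853 F [-0.7 -0.1  0.3]
j [-0.66  0.51 -0.06  1.72  0.04  0.91  0.45] ang 108.29185540358826 rad 0.22609627958810344 tool x ang 68.02281666980672
```

View pics/w10.png

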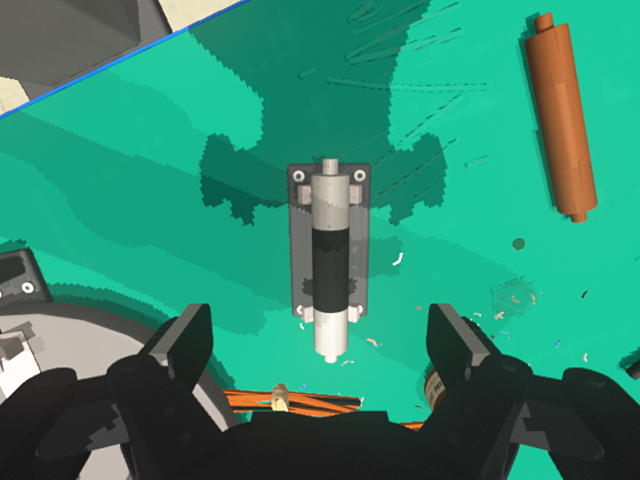

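```bash
python3 - <<'E'
from h import *
s=st();d=get_image('wrist');T=wristT(s,d)
for z in(.036,.046):
    a=onz(d,(331,229),z,T);b=onz(d,(331.5,312),z,T);e=a-b
    print(z,'mid',((a+b)/2).round(4),'len',np.hypot(*e[:2]).round(4),'ang',np.degrees(np.arctan2(e[1],e[0])))
    print(to_tool((a+b)/2-s['eef_pos'],s))
st();
E
python3 - <<'E'
import cv2
a=cv2.imread('pics/w10.png')[150:370,270:390];cv2.imwrite('pics/w10c.png',cv2.resize(a,None,fx=2.7,fy=2.7,interpolation=cv2.INTER_CUBIC))
E
```

```text
t 10.6 p [0.5103 0.3766 0.0913] q [2.000e-04 8.289e-01 5.595e-01 4.000e-04] op 0.0852 F [ 0.9 -0.1  0.7]
0.036 mid [0.5121 0.383  0.036 ] len 0.049 ang 158.96742564377178
[ 6.56320591 -0.83329863 55.32000408]
0.046 mid [0.5085 0.3841 0.046 ] len 0.0464 ang 158.9674256437717
[ 6.2034272  -4.52782123 45.3169966 ]
t 10.65 p [0.511  0.3775 0.0925] q [-0.      0.8288  0.5595  0.0017] op 0.0852 F [ 0.7  0.2 -0.4]
```

View pics/w10c.png

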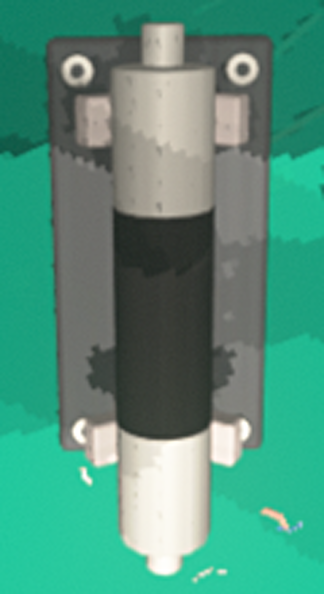

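```bash
python3 -m crank '6 -1 0 -0.8 1;0 0 0 0 1;0 0 0 0 1;0 0 0 0 1'
python3 - <<'E'
from h import *
for i in range(3): s,d=grab('wrist','w11'); st()
E
```

```text
time: 10.98
eef_pos: [0.5111, 0.3839, 0.0913]
tool_rot: [-0.0, 0.825, 0.566, 0.001]
wrist_force: [0.1, 0.1, 0.1]
opening: 0.0857
t 11.03 p [0.511  0.3836 0.091 ] q [-0.000e+00  8.246e-01  5.658e-01  5.000e-04] op 0.085 F [ 0.2 -0.  -0.1]
t 11.08 p [0.5109 0.3834 0.0908] q [0.000e+00 8.246e-01 5.657e-01 3.000e-04] op 0.0853 F [ 0.1 -0.5 -0.3]
t 11.13 p [0.5108 0.3833 0.0906] q [0.000e+00 8.246e-01 5.657e-01 2.000e-04] op 0.0852 F [ 0.1 -0.   0.7]
```

View pics/w11.png

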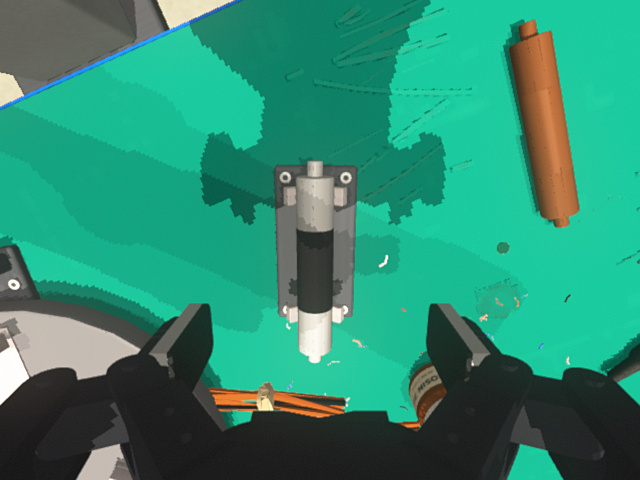

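Run:
```python
from h import *
s=st();d=get_image('wrist');T=wristT(s,d)
for z in(.045,):
    a=onz(d,(314.5,231.5),z,T);b=onz(d,(315.5,313),z,T);e=a-b
    print(z,'mid',((a+b)/2).round(4),'len',np.hypot(*e[:2]).round(4),'ang',np.degrees(np.arctan2(e[1],e[0])))
    print(to_tool((a+b)/2-s['eef_pos'],s),s['joints'].round(3))
```

```text
t 11.13 p [0.5108 0.3833 0.0906] q [0.000e+00 8.246e-01 5.657e-01 2.000e-04] op 0.0852 F [ 0.1 -0.   0.7]
0.045 mid [0.5067 0.3824 0.045 ] len 0.0457 ang 159.45862543390766
[-2.33307659 -3.47202023 45.57208163] [-0.663  0.518 -0.065  1.706  0.041  0.918  0.459]
```

```bash
python3 -m crank '-2.2 -3.4 0 -0.4 1;0 0 20 0 1;0 0 20 0 1;0 0 15 0 1;0 0 5 0 1;0 0 0 0 1;0 0 0 0 1;0 0 0 0 1'
python3 - <<'E'
from h import *
s,d=grab('wrist','w12');st(); grab('side','s12',(260,240,400,345),5)
E
```

```text
time: 11.85
eef_pos: [0.5075, 0.3831, 0.0315]
tool_rot: [-0.0, 0.823, 0.569, 0.001]
wrist_force: [-0.2, -0.4, 0.7]
opening: 0.085
t 11.9 p [0.5075 0.3832 0.0317] q [-2.000e-04  8.226e-01  5.686e-01  1.200e-03] op 0.0854 F [-0.9  0.7  0.6]
```

View pics/w12.png

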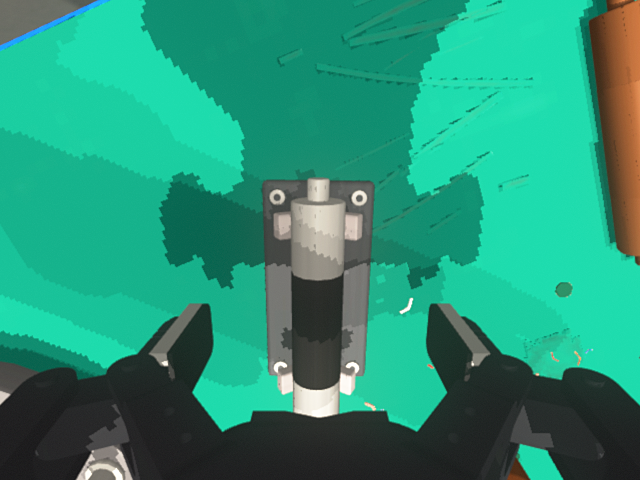

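View pics/s12.png

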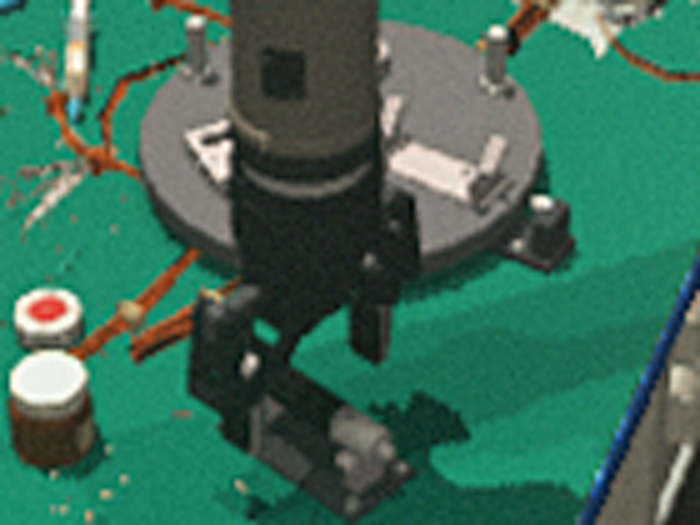

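```bash
python3 -m crank '0 0 0 0 0.6;0 0 0 0 0.3;0 0 0 0 0.1;0 0 0 0 0;0 0 0 0 0;0 0 0 0 0;0 0 0 0 0' 45
python3 - <<'E'
from h import *
s,d=grab('wrist','w13');st()
E
```

```text
time: 12.53
eef_pos: [0.5067, 0.3824, 0.0305]
tool_rot: [0.0, 0.823, 0.568, -0.0]
wrist_force: [-0.5, -0.9, 2.0]
opening: 0.0185
t 12.58 p [0.5067 0.3824 0.0306] q [ 0.000e+00  8.227e-01  5.685e-01 -1.000e-04] op 0.0187 F [-0.9 -0.5  3.4]
```

View pics/w13.png

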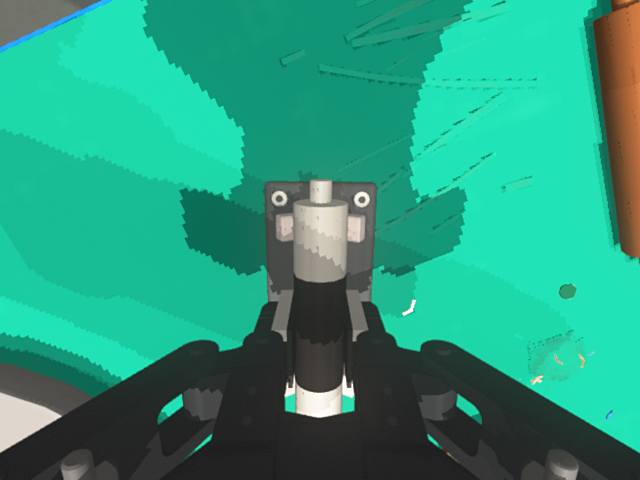

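```bash
python3 -m crank '0 0 -8 0 0;0 0 -15 0 0;0 0 -30 0 0;0 0 -35 0 0;0 0 -35 0 0;0 0 -27 0 0;0 0 0 0 0;0 0 0 0 0;0 0 0 0 0;0 0 0 0 0'
python3 - <<'E'
from h import *
s,d=grab('wrist','w14');st()
E
```

```text
time: 13.42
eef_pos: [0.5056, 0.3816, 0.1783]
tool_rot: [0.0, 0.823, 0.569, -0.002]
wrist_force: [-0.3, 0.6, -1.5]
opening: 0.0183
t 13.47 p [0.5057 0.3816 0.1782] q [ 2.000e-04  8.226e-01  5.686e-01 -1.900e-03] op 0.0183 F [-0.3  0.3 -1.7]
```

View pics/w14.png

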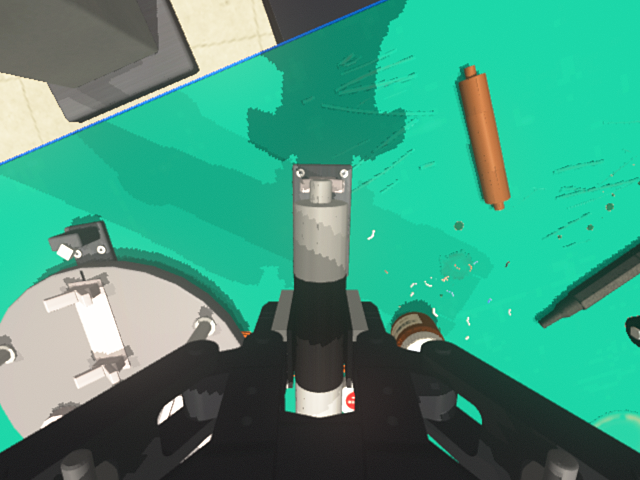

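Run:
```python
from h import *
a=cv2.imread('pics/w8.png')[70:290,340:520];cv2.imwrite('pics/w8c.png',cv2.resize(a,None,fx=3.5,fy=3.5,interpolation=cv2.INTER_CUBIC)[:600*2])
s=env.sense();d=get_image('wrist');T=wristT(s,d);H=d['hand_eye']
for zt in(-.0055,-.0155):
  for uv in((320,282),(320,390),(320,204)):
    o,v=ray(d,uv,H); p=o+v*(zt-o[2])/v[2]; print(zt,uv,p.round(4))
```

```text
-0.0055 (320, 282) [ 0.0002 -0.0192 -0.0055]
-0.0055 (320, 390) [ 0.0003  0.029  -0.0055]
-0.0055 (320, 204) [ 0.0001 -0.0491 -0.0055]
-0.0155 (320, 282) [ 0.0001 -0.0232 -0.0155]
-0.0155 (320, 390) [ 0.0002  0.0213 -0.0155]
-0.0155 (320, 204) [ 0.0001 -0.0508 -0.0155]
```

View pics/w8c.png

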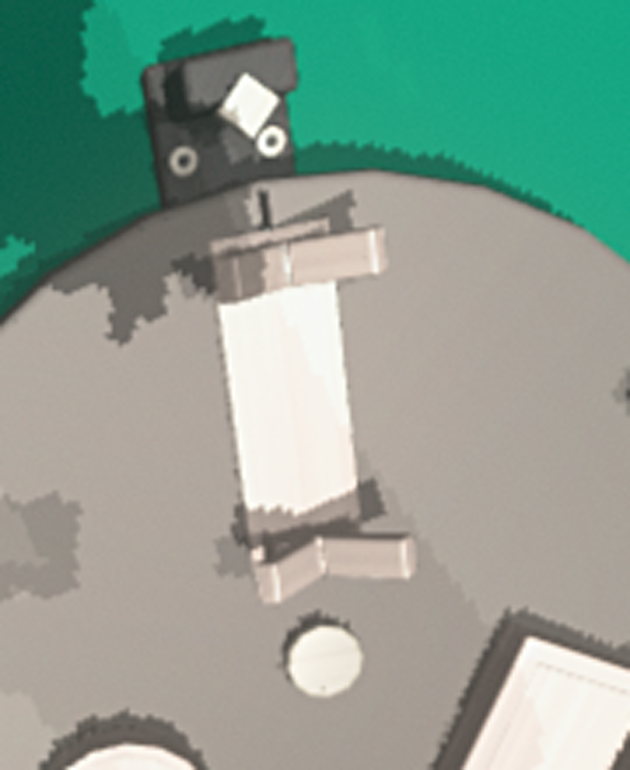

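```bash
python3 -m crank '-18 6.8 0 0 0;-18 6.8 0 0 0;-18 6.8 0 0 0;-18 6.8 0 0 0;-18 6.8 0 0 0;-18 6.8 0 0 0;0 0 0 -5 0;0 0 0 -5 0;0 0 0 0 0;0 0 0 0 0;0 0 0 0 0;0 0 0 0 0'
python3 - <<'E'
from h import *
st();s,d=grab('wrist','w15');st();get_image('wrist');st()
E
```

```text
time: 14.52
eef_pos: [0.5065, 0.2672, 0.1799]
tool_rot: [-0.0, 0.77, 0.638, -0.0]
wrist_force: [-0.2, -0.6, -1.6]
opening: 0.0187
t 14.52 p [0.5065 0.2672 0.1799] q [-1.000e-04  7.702e-01  6.378e-01 -3.000e-04] op 0.0187 F [-0.2 -0.6 -1.6]
t 14.57 p [0.5066 0.2673 0.18  ] q [-1.000e-04  7.701e-01  6.380e-01 -2.000e-04] op 0.0184 F [-0.3  0.3 -1.9]
t 14.62 p [0.5066 0.2673 0.1801] q [-1.00e-04  7.70e-01  6.38e-01 -1.00e-04] op 0.0183 F [-0.3 -0.5 -1. ]
```

View pics/w15.png

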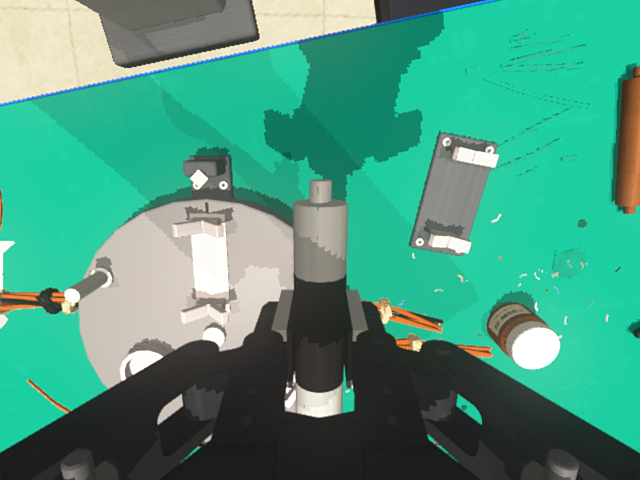

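Run:
```python
import cv2
a=cv2.imread('pics/w15.png')[145:345,140:270];cv2.imwrite('pics/w15c.png',cv2.resize(a,None,fx=3,fy=3,interpolation=cv2.INTER_CUBIC))
```

```text
(no output)
```

View pics/w15c.png

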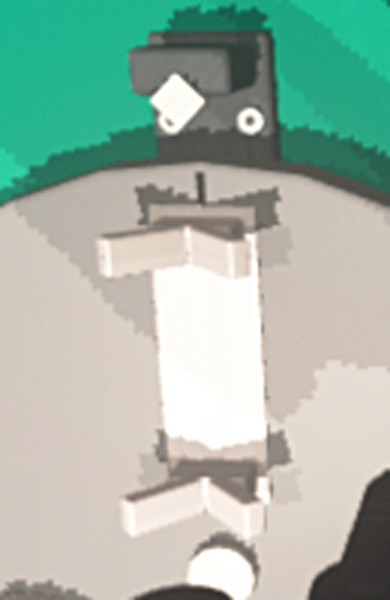

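Run:
```python
from h import *
from scipy.spatial.transform import Rotation
d=get_image('wrist');K=d
def mk(p,q):
    T=np.eye(4);T[:3,:3]=q2R(np.array(q)/np.linalg.norm(q));T[:3,3]=p;return T@d['hand_eye']
T15=mk([.5066,.2673,.180],[-1e-4,.7701,.638,-2e-4]); T8=mk([.5121,.0788,.2097],[-2e-4,.8348,.5505,-4e-4])
C15=lambda u,v:((u+.5)/3-.5+140,(v+.5)/3-.5+145)
C8=lambda u,v:((u+.5)/3.5-.5+340,(v+.5)/3.5-.5+70)
P={'outer':((187,228),(286,243)),'inner':((205,478),(320,540)),'hub':((222,573),(323,660)),'ptr':((177,102),(250,104)),'line':((199,173),(264,192)),'plateR':((265,440),(356,490))}
for k,(a,b) in P.items():
    p,r=tri([ray(d,C15(*a),T15),ray(d,C8(*b),T8)]);print(k,p.round(4),np.round(r,4), '| w15 at z.044',onz(d,C15(*a),.044,T15)[:2].round(4),' w8',onz(d,C8(*b),.044,T8)[:2].round(4))
```

```text
outer [0.4777 0.1819 0.0437] [0.0002 0.0002] | w15 at z.044 [0.4778 0.182 ]  w8 [0.4774 0.1818]
inner [0.5463 0.1674 0.0427] [0.0002 0.0002] | w15 at z.044 [0.5456 0.168 ]  w8 [0.5462 0.1672]
hub [0.5801 0.1602 0.033 ] [0.0001 0.0001] | w15 at z.044 [0.5744 0.1649]  w8 [0.5755 0.1583]
ptr [0.4467 0.1858 0.037 ] [0.0004 0.0004] | w15 at z.044 [0.4469 0.1882]  w8 [0.4463 0.1839]
line [0.466  0.1841 0.0304] [0.0002 0.0002] | w15 at z.044 [0.4648 0.1888]  w8 [0.465  0.1808]
plateR [0.5423 0.1822 0.0309] [0.0004 0.0004] | w15 at z.044 [0.5378 0.1868]  w8 [0.5379 0.179 ]
```

```bash
python3 -m crank '-18 5.6 0 0 0;-18 5.6 0 0 0;-18 5.6 0 0 0;-18 5.6 0 0 0;-18.3 5.8 0 0 0;0 0 15 1.2 0;0 0 25 0 0;0 0 25 0 0;0 0 15 0 0;0 0 0 0 0;0 0 0 0 0;0 0 0 0 0'
python3 - <<'E'
from h import *
st();s,d=grab('wrist','w16');s=st();grab('side','s16',(260,215,400,320),5)
print(np.degrees(2*np.arctan2(s['tool_rot'][2],s['tool_rot'][1])),to_tool(np.array([.5175,.1734,.0525])-s['eef_pos'],s))
E
```

```text
time: 15.67
eef_pos: [0.5187, 0.1736, 0.1015]
tool_rot: [0.0, 0.777, 0.63, 0.001]
wrist_force: [0.9, -0.4, -1.6]
opening: 0.0186
t 15.67 p [0.5187 0.1736 0.1015] q [3.000e-04 7.766e-01 6.300e-01 1.100e-03] op 0.0186 F [ 0.9 -0.4 -1.6]
t 15.72 p [0.5189 0.1736 0.1018] q [4.000e-04 7.766e-01 6.300e-01 1.400e-03] op 0.018 F [ 1.4 -0.5 -2.1]
78.10230692373707 [-0.59933932 -1.45126168 49.27970353]
```

View pics/w16.png

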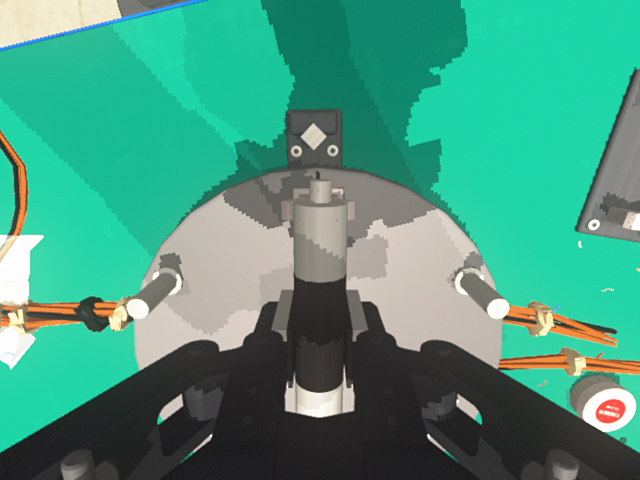

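View pics/s16.png

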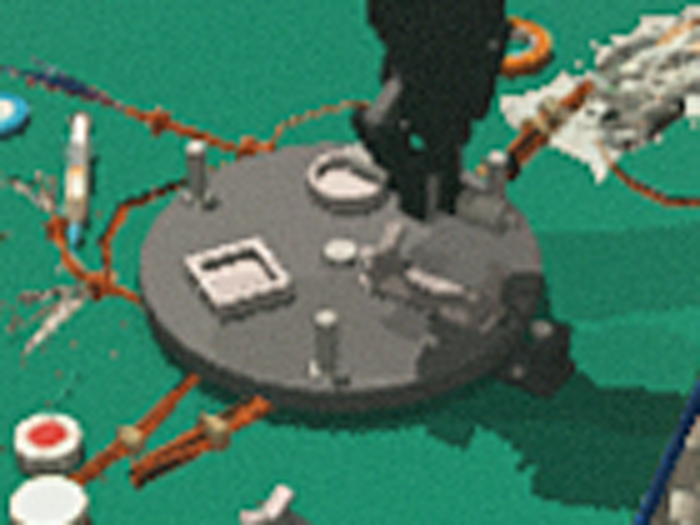

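```bash
python3 -m crank '-0.5 -1.2 12 0 0;0 0 12 0 0;0 0 10 0 0;0 0 7 0 0;0 0 3 0 0;0 0 0 0 0;0 0 0 0 0;0 0 0 0 0'
python3 - <<'E'
from h import *
st();s,d=grab('wrist','w17');s=st()
print(np.degrees(2*np.arctan2(s['tool_rot'][2],s['tool_rot'][1])),to_tool(np.array([.5175,.1734,.0525])-s['eef_pos'],s))
E
```

```text
time: 16.43
eef_pos: [0.5169, 0.173, 0.0567]
tool_rot: [0.0, 0.777, 0.63, 0.001]
wrist_force: [0.9, -0.3, -1.7]
opening: 0.0184
t 16.43 p [0.5169 0.173  0.0567] q [1.000e-04 7.766e-01 6.300e-01 5.000e-04] op 0.0184 F [ 0.9 -0.3 -1.7]
t 16.48 p [0.5169 0.173  0.0568] q [1.000e-04 7.766e-01 6.300e-01 6.000e-04] op 0.0185 F [-1.  -0.5 -1.6]
78.1006055943257 [0.48552119 0.49876579 4.29801643]
```

View pics/w17.png

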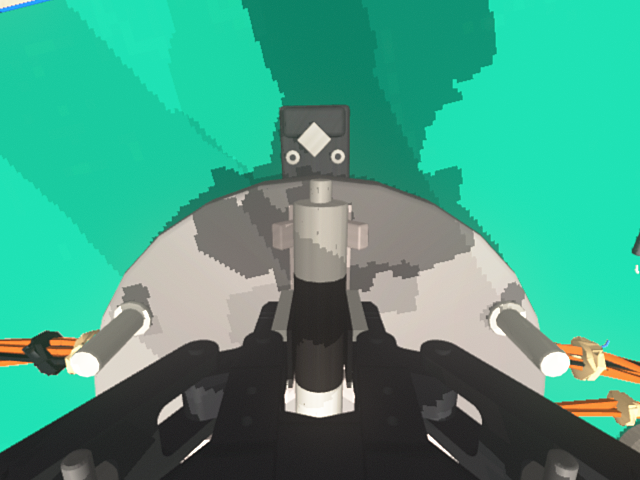

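```bash
python3 -m crank '0.4 0 1.5 0 0;0 0 1 0 0;0 0 0 0 0;0 0 0 0 0'; python3 -m crank '0 0 1 0 0;0 0 0.7 0 0;0 0 0 0 0;0 0 0 0 0'
```

```text
time: 16.82
eef_pos: [0.5165, 0.1732, 0.0538]
tool_rot: [-0.0, 0.777, 0.63, 0.0]
wrist_force: [-0.2, 0.4, -1.5]
opening: 0.0183
time: 17.15
eef_pos: [0.5168, 0.1736, 0.053]
tool_rot: [-0.0, 0.777, 0.63, 0.0]
wrist_force: [-1.6, -0.3, 5.0]
opening: 0.0185
```

```bash
python3 -m crank '0 0 0 0 0.24;0 0 0 0 0.27;0 0 0 0 0.32;0 0 0 0 0.4;0 0 0 0 0.5;0 0 0 0 0.55;0 0 0 0 0.55;0 0 0 0 0.55'
python3 - <<'E'
from h import *
s,d=grab('wrist','w18');s=st()
E
```

```text
time: 17.82
eef_pos: [0.5165, 0.1732, 0.0521]
tool_rot: [-0.0, 0.777, 0.63, 0.0]
wrist_force: [0.1, 0.2, -0.2]
opening: 0.0468
t 17.87 p [0.5165 0.1732 0.0521] q [-0.      0.7766  0.63    0.    ] op 0.0469 F [ 1.   0.4 -0.9]
```

View pics/w18.png

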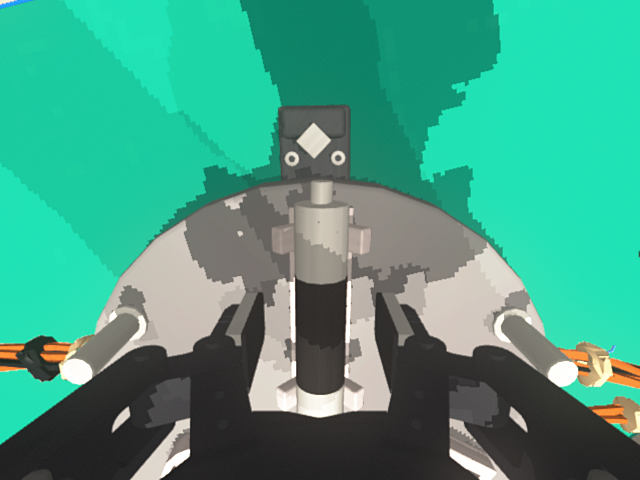

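Roller lies in both forks and the fingers are clear of it; lift straight up and check.

```bash
python3 -m crank '0 0 -8 0 0.55;0 0 -15 0 0.55;0 0 -25 0 0.55;0 0 -35 0 0.55;0 0 -35 0 0.55;0 0 -30 0 0.55;0 -20 0 0 0.55;0 -20 0 0 0.55;0 0 0 0 0.55;0 0 0 0 0.55;0 0 0 0 0.55;0 0 0 0 0.55'
python3 - <<'E'
from h import *
st();s,d=grab('wrist','w19');s=st();grab('side','s19',(260,215,400,320),5)
import numpy as np
im=d['image'][130:370,220:420,::-1];cv2.imwrite('pics/w19c.png',cv2.resize(im,None,fx=2.5,fy=2.5,interpolation=cv2.INTER_CUBIC))
E
```

```text
time: 18.87
eef_pos: [0.4781, 0.1811, 0.2002]
tool_rot: [0.0, 0.777, 0.63, 0.0]
wrist_force: [-0.1, 0.3, 0.0]
opening: 0.0467
t 18.87 p [0.4781 0.1811 0.2002] q [2.000e-04 7.769e-01 6.297e-01 2.000e-04] op 0.0467 F [-0.1  0.3  0. ]
t 18.92 p [0.478  0.1811 0.2   ] q [1.000e-04 7.769e-01 6.296e-01 0.000e+00] op 0.0467 F [ 0.2 -0.5  0.5]
```

View pics/w19c.png

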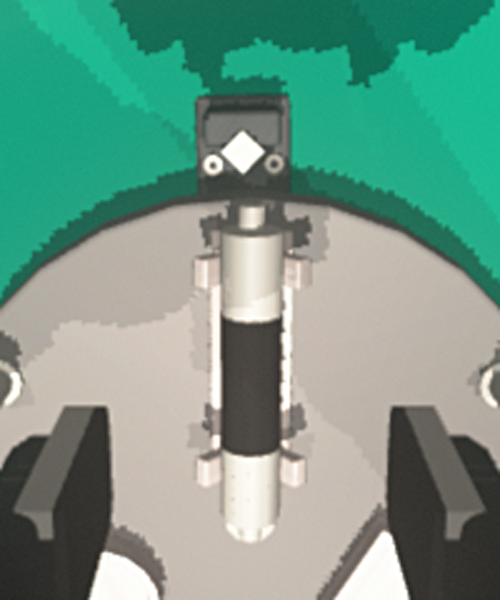

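View pics/s19.png

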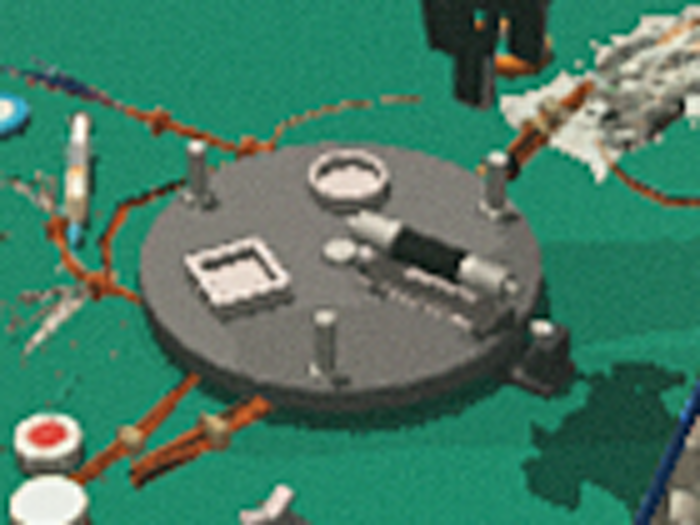

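Run:
```python
from h import *
s=env.sense();d=get_image('wrist');T=wristT(s,d)
C=lambda u,v:((u+.5)/2.5-.5+220,(v+.5)/2.5-.5+130)
a=onz(d,C(250,321),.067,T);b=onz(d,C(249.5,455),.067,T);m=(a+b)/2;print('band',a.round(4),b.round(4),m.round(4),np.hypot(*(a-b)[:2]),np.degrees(np.arctan2(*(a-b)[1::-1])))
# fork top faces centres (left,right), z .059
f=[onz(d,C(*p),.059,T)[:2] for p in((205,271),(298,271),(208,469),(293,469))]
o=(f[0]+f[1])/2;i=(f[2]+f[3])/2;print('forks',o.round(4),i.round(4),((o+i)/2).round(4),np.hypot(*(o-i)),np.degrees(np.arctan2(*(o-i)[::-1])))
c=(o+i)/2;e=(o-i)/np.hypot(*(o-i));dd=m[:2]-c;print('along',dd@e,'across',dd[1]*e[0]-dd[0]*e[1])
print('ptr',onz(d,C(242,152),.037,T).round(4)); h=np.array([.5801,.1602]);pd=np.array([.4467,.1858])-h;pd/=np.hypot(*pd);cc=c-h;print('cradle off ptr line',pd[0]*cc[1]-pd[1]*cc[0])
# roller height: tri of band centre wrist+side
sd=get_image('side');S=lambda u,v:((u+.5)/5-.5+260,(v+.5)/5-.5+215)
p,r=tri([ray(d,C(250,388),T),ray(sd,S(432,250))]);print('tri',p.round(4),r)
```

```text
band [0.4942 0.1781 0.067 ] [0.5388 0.1685 0.067 ] [0.5165 0.1733 0.067 ] 0.0456118251474585 167.94594469461373
forks [0.4807 0.1814] [0.5478 0.167 ] [0.5142 0.1742] 0.06864527647590357 167.89581709427486
along -0.0023833654883870714 across 0.00039952711453671827
ptr [0.4464 0.1855 0.037 ]
cradle off ptr line -0.0013269886487213087
tri [0.5176 0.1733 0.0647] [np.float64(0.0006777034692727636), np.float64(0.0006777034692730183)]
```

Run:
```python
from h import *
grab('top','t20',(230,190,470,310),3)
st();print(env.job_done());st()
```

```text
t 19.12 p [0.4777 0.1812 0.1999] q [-1.000e-04  7.768e-01  6.298e-01 -2.000e-04] op 0.047 F [-0.4  0.5  0.3]
the job is handed in; nothing more can be done
None
the job is handed in; nothing more can be done
```

View pics/t20.png

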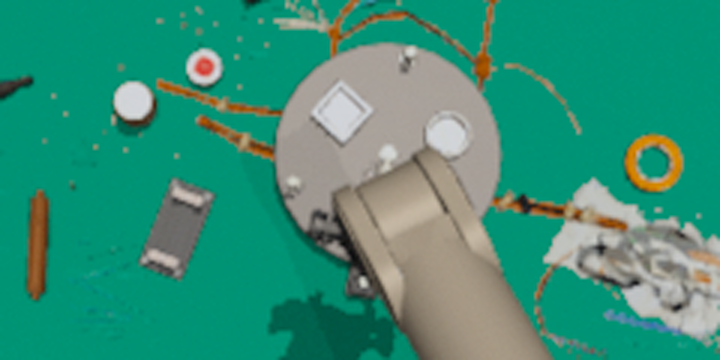

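The job is done and handed in at about 19 s; no verdict is reported. I held the fingers loosely round one drive peg and pushed the turntable about 154° counterclockwise, until the V-cradle stood at the pointer. Then I took the steel roller with the black band from the rest, lowered it into both forks until light contact (about 5 N), opened the fingers and lifted clear.

| Last check | Measured | Limit |
|---|---|---|
| Cradle off the pointer's line | about 1.3 mm (0.5 to 1.5°) | 9 mm |
| Roller along the cradle, from its middle | about 2 mm | 12 mm |
| Roller across the cradle | about 0.4 mm | 5 mm |
| Roller axis against the cradle's | within about 0.1° | 0.1 rad (5.7°) |

- **Roller height:** two readings agree with a seated roller: the TCP height at contact, and its top measured at about 65 mm against 68 mm expected. The pictures show it in both forks.
- **Bystanders:** the last top picture shows the jar, the tape roll and the tin apparently where they were at the start, judged by eye. The arm never went near them.
- **Disagreement:** while the arm settled over the roller, two measurements of the roller's place differed by about 4 mm. I waited, measured again and corrected before gripping.

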